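# Push the effects pedal through the gap to the power rail

## Task

Push the loose orange effects pedal across the cream pedalboard, nose (knob end) first and straight through the gap between the two fixed teal switch boxes, until its nose rests against the black power rail behind them and it sits square to the rail. Only push it with the fingers: it stays flat on the board and is never lifted. Leave the brass slide, red tin, pocket synth and little amp where they are, and finish with the gripper clear of everything.

Things in the scene. Friction and masses are not known exactly. Their poses are not given: they have to be found in the camera images.
- deck: Fixed cream pedalboard lying on the black table, 330 x 400 x 12 mm (its own x from -170 to +160, y from -200 to +200); origin under the middle of the gap, on the table; its x axis runs level through the gap from the open front part (robot's side) to the power rail, y to the left, z up. Top face 12 mm above the origin.
- gap (a point): Middle of the gap, on the board's top face; axes as the board's. Between two fixed teal switch boxes, each 40 mm long (x from -20 to +20), 100 mm wide (y from 30 to 130, and -130 to -30) and 45 mm high above the board (buttons to 54 mm). So the gap is 60 mm wide and 40 mm long, edges rounded 3 mm; the pedal has 3 mm to spare each side.
- rail (a point): Point on the board's top face at the foot of the power rail's front face, straight behind the gap (112 mm along x from gap); axes as the board's. The fixed black rail is 30 mm high, 30 mm thick and 360 mm wide, along the board's y.
- pedal_center (a point): Centre of the loose orange pedal's housing, 19 mm above its underside. Housing 84 mm long (own x, heel to nose) x 54 mm wide x 38 mm high, edges rounded 4 mm, upright sides, 0.2 to 0.42 kg. On top two black knobs (to 50 mm) near the nose, a steel footswitch (to 48 mm) near the heel. Starts on the board's front part, nose within 0.35 rad of the board's x. At the rail its heel is 8 mm beyond the boxes.
- pedal_nose (a point): Middle of the pedal's nose face, 42 mm along its x from the centre, 19 mm above its underside.
- pedal_heel (a point): Middle of the pedal's heel face, 42 mm back along its x from the centre, 19 mm above its underside.
- slide: Bystander: loose upright brass tube, 25 mm across, 60 mm high, on the board behind one of the boxes; origin at its underside.
- tin: Bystander: loose round red tin, 44 mm across, 34 mm high, on the board behind the other box; origin at its underside.
- synth: Bystander: loose flat grey pocket synth, 105 x 60 x 12 mm, on the table left of the board; origin at its underside.
- amp: Bystander: loose dark grey battery amp with a pink band, 60 x 95 x 100 mm (knobs to 108), on the table right of the board; origin at its underside.

How it is judged:
On the way:
1. the pedal is between the two boxes, flat on the board (x of pedal_center in the frame of gap between -0.03 and 0.03 m and y of pedal_center in the frame of gap between -0.01 and 0.01 m and z of pedal_center in the frame of gap below 0.025 m), for 0.1 s.
At the end, for the whole second after the job is handed in: The pedal lies flat and still on the board beyond the gap: middle of its nose within 6 mm of the power rail's face, square to it within 0.14 rad (8 degrees), its centre within 20 mm of the gap's centre line (x of pedal_nose in the frame of rail between -0.006 and 0.003 m and y of pedal_center in the frame of gap between -0.02 and 0.02 m and z of pedal_center in the frame of gap between 0.015 and 0.023 m and angle between the x axis of pedal_center and the x axis of gap, either way round below 0.14 rad and angle between pedal_center's own z axis and vertical below 0.08 rad and linear speed of pedal below 0.01 m/s); the robot touches nothing.
It fails at once if the pedal is lifted off the board (centre more than 9 mm up) (z of pedal_center in the frame of gap above 0.028 m).
It fails at once if the pedal is tipped by more than 0.3 rad (angle between pedal_center's own z axis and vertical above 0.3 rad).
It fails at once if a bystander (slide, tin, synth or amp) is moved more than 20 mm (distance of any of slide, tin, synth, amp from where it was at the start of the episode above 0.02 m).
It also fails if it takes over 72 s, if anything falls off the work surface, if the arm or the gripper's body presses on something with over 40 N, if the wrist force passes 120 N, or if a joint passes its speed limit or range.

## Robot

A 6-joint arm with a two-finger parallel gripper is mounted at the origin on the work surface. World frame = base frame: x ahead of the robot, y to its left, z up, the work surface at z = 0. Lengths are in m, angles in rad, forces in N, time in s.
With the tool pointing down it reaches from about 0.375 to 0.925 m from the base axis. Payload 5.7 kg.
Tool frame: the origin (TCP) lies at the very end of the fingers, on their centre line; the grasp point (between the pads) lies 19 mm behind it (ctrl.grip_depth is the z of the grasp point in the tool frame, in m); z points along the fingers, y is the direction in which the jaws open and shut (so a half turn about z gives the same grasp; the last joint's range is limited). The gripper opens to 88 mm and grips with 3 to 60 N. Pads are 20 mm wide; open, the fingers measure 115 mm over their backs; the gripper's body (75 mm by 178 mm) begins 61 mm behind the grasp point.
Start: joints at [1.031, 0.359, 1.51, -0, 1.272, -0.115], TCP at [0.247, 0.547, 0.223] pointing down, gripper open.
Joint ranges: [-2.97, 2.97], [-1.01, 2.36], [0.21, 2.38], [-0.96, 4.11], [0.2, 2.71], [-2.98, 2.98]. Speed limits (rad/s): [2.39, 2.39, 3.14, 3.14, 3.14, 3.14].

## Interface

Orientations are given as a unit quaternion [x, y, z, w].
In Python, from station import ctrl gives the robot as it stands.
- The arm moves only by the shell command python3 -m jog 'ROWS'. ROWS is JSON, a list of rows, each an object with "translation": the shift along the tool's x, y, z in units of 0.03 m (1.0 is 0.03 m), a list of three; "rot": the turn, a rotation vector about the tool's x, y, z in units of 0.1 rad (1.0 is 0.1 rad), a list of three; "claw": the opening, from 0 (shut) to 1 (fully open). In form: [{"translation": [dx, dy, dz], "rot": [rx, ry, rz], "claw": claw}, ...]. A call has 1 to 8 rows; each row shifts and turns the commanded pose from where the row before left it, along the tool's axes as they then stand; what a row does not reach is not made up. A row lasts 1/10 s, in which the tool goes at most 50 mm and 8.59 degrees, less where a joint would pass 70% of its speed; a pose out of reach is approached as far as the arm can. A call with a number of a shift or a turn outside -1 to 1 is refused whole. A call with a gripper value outside its range is refused whole. The fingers move at their own pace and stop on an object; the grip force is fixed at half the most. Time passes only in rows, so rows that do not move let the fingers close. It gives the time, the measured TCP pose, the force and the opening at its end, in the units of the state.
- ctrl.observe(): the state, without advancing time (a new reading comes with each control period).
- ctrl.capture(name): name is "scene" or "top" or "wrist"; returns a dict with "image" (420x560x3 uint8, red, green, blue), "camera_matrix" (3x3 intrinsics, pixels), "T" (4x4, takes a point from camera to world coordinates); the wrist camera has in their place "T_tool_cam" (4x4, takes a point from camera to tool coordinates, whose origin is the TCP and whose axes are the flange's). Camera axes: x right, y down, z forward; pixel columns grow to the right and rows downward; lengths in m; the calibration is good to about 2 mm. A picture is of the moment at which its call begins: read the wrist's pose just before it. There is no depth.
- ctrl.close_job(): hands the job in, once; it reports no verdict.
Trained networks look in a picture, given as the dict that the camera call returned (one of the last four; its "shot" number tells which), for a name from the list of things; names that differ only in an ending like _2 or _b are one class to them, and where a whole thing is asked for, a point or a joint stands for the part that bears it (a point fixed in the world has none). Each returns a list of dicts, best first, with "score" (0 to 1); they miss things now and then, are a little off and sometimes report something else, mostly with a low value. They report only what shows in the picture. A call takes as long as a camera call.
- ctrl.find_in(label, picture): "bbox" ([centre column, centre row, width, height] in pixels, round what is visible of it).
- ctrl.tip_of(label, picture): "location" ([row, column] in pixels: a listed point, or the origin of a listed thing).
The state is a dict: "time": time; "qpos": joint angles; "dq": joint speeds; "tau": joint torques, N m; "ee_pos": TCP position; "eef_rot": TCP orientation; "force": force on the tool from outside, world axes, zero at the start; "torque": the same for the moment, N m; "finger_gap": finger opening in m.
Only numpy, scipy, OpenCV 4.12 (cv2) and the standard library are available. Lean on these libraries where they do the work, as an engineer would, in place of code of your own. Each camera call takes 0.05 s, during which the arm holds its last target.

## Working session

There is one attempt and no reset: what is moved stays moved. The work goes in short steps, Python scripts to look and compute and a shell command to move; the robot and the scene stay as the last step left them, time stands still between calls to the robot, and variables do not carry over. Pictures are saved under pics/ and viewed, and the job is handed in when it is done.

```bash
ls; mkdir -p pics
cat > h.py <<'E'
import numpy as np, cv2
from station import ctrl
def snap(cam,name):
    p=ctrl.capture(cam); cv2.imwrite('pics/'+name+'.png',p['image'][:,:,::-1]); return p
def ray(p,rc,z):
    K=np.array(p['camera_matrix']);T=np.array(p['T'])
    d=T[:3,:3]@np.linalg.solve(K,[rc[1],rc[0],1.]);o=T[:3,3]
    return o+d*(z-o[2])/d[2]
def proj(p,X):
    K=np.array(p['camera_matrix']);T=np.linalg.inv(np.array(p['T']))
    c=K@(T[:3,:3]@np.array(X)+T[:3,3]);return c[:2]/c[2]
E
python3 - <<'E'
from h import *
print(ctrl.observe())
Z=dict(deck=0,gap=.012,rail=.012,pedal_center=.031,pedal_nose=.031,pedal_heel=.031,slide=.012,tin=.012,synth=0,amp=0)
for c in ['scene','top']:
    p=snap(c,c+'0')
    print(c,np.array(p['T']).round(3).tolist())
    for n,z in Z.items():
        for r in ctrl.tip_of(n,p)[:2]:
            print(n,round(r['score'],2),np.round(r['location'],1),ray(p,r['location'],z).round(4))
E
```

```text
pics
{'time': 0.0, 'qpos': array([ 1.03091993e+00,  3.59471404e-01,  1.51138354e+00, -1.09451728e-05,
        1.27254139e+00, -1.15077722e-01]), 'dq': array([-0.00149488, -0.00012339,  0.00028101, -0.00055846,  0.0023515 ,
        0.00126128]), 'tau': array([-1.58419520e-03, -5.15381670e+01, -2.70722026e+01,  6.72774157e-02,
        3.54226353e-02, -1.47828273e-04]), 'ee_pos': array([0.2469293 , 0.54608703, 0.22184823]), 'eef_rot': array([ 2.10804263e-01,  9.77527877e-01, -8.55599096e-04, -2.85131129e-04]), 'force': array([-0.38709141,  0.04637279,  0.83781516]), 'torque': array([-0.00117886,  0.02178208,  0.03210667]), 'finger_gap': 0.08781309501130433}
scene [[0.255, 0.805, -0.536, 1.062], [0.967, -0.204, 0.153, -0.122], [0.014, -0.558, -0.83, 0.768], [0.0, 0.0, 0.0, 1.0]]
deck 0.73 [217.2 266.4] [0.5843 0.0079 0.    ]
gap 0.8 [213.6 265.8] [0.5826 0.007  0.012 ]
gap 0.73 [220.1 265.9] [0.5985 0.0031 0.012 ]
rail 0.67 [262.4 274.4] [ 0.698  -0.0053  0.012 ]
pedal_center 0.63 [177.5 258.9] [0.4996 0.0127 0.031 ]
pedal_nose 0.78 [195.5 261.8] [0.5481 0.007  0.031 ]
pedal_heel 0.56 [1
[... 194 characters left out ...]
5 109.2] [ 0.5479 -0.3183  0.    ]
top [[-0.014, -0.981, 0.191, 0.353], [-1.0, 0.015, 0.0, -0.012], [-0.003, -0.191, -0.982, 1.342], [0.0, 0.0, 0.0, 1.0]]
deck 0.57 [219.1 276.2] [0.591 0.005 0.   ]
gap 0.6 [219.7 277.1] [0.5872 0.0025 0.012 ]
rail 0.6 [175.5 279.2] [ 0.7084 -0.0047  0.012 ]
pedal_center 0.84 [245.7 269.8] [0.5157 0.022  0.031 ]
pedal_center 0.3 [216.5 175.9] [0.5963 0.2677 0.031 ]
pedal_nose 0.69 [237.9 275.9] [0.5359 0.006  0.031 ]
pedal_heel 0.7 [267.1 267.8] [0.4604 0.0277 0.031 ]
slide 0.59 [199.7 313.4] [ 0.6401 -0.0954  0.012 ]
tin 0.68 [188.8 238.8] [0.6731 0.1044 0.012 ]
synth 0.84 [216.  175.8] [0.6034 0.2746 0.    ]
amp 0.66 [234.7 393.3] [ 0.5442 -0.3064  0.    ]
```

View pics/scene0.png

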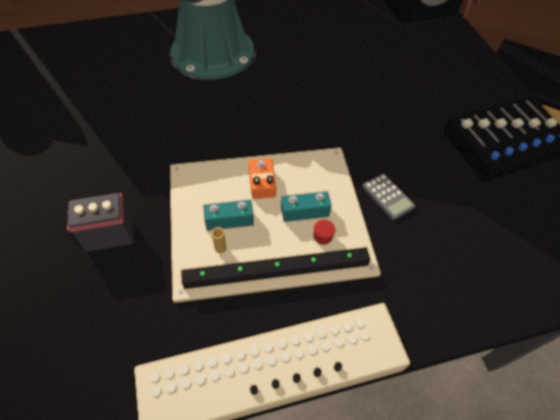

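View pics/top0.png

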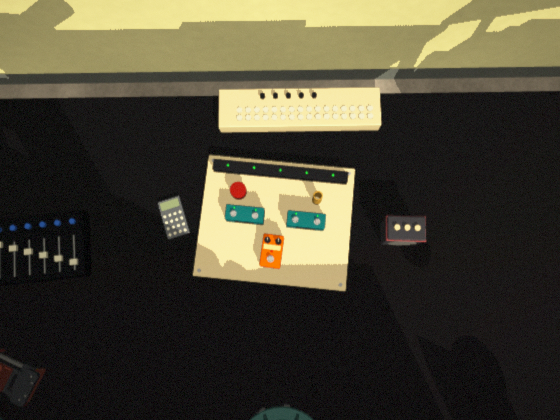

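The scene camera shows the board with the pedal in front of the gap. The slide (219,240) is behind the right box and the tin (324,232) behind the left one. The arm isn't in the way, so I'll refine the poses by silhouette fitting.

```bash
cat > fit.py <<'E'
from h import *
from scipy.optimize import minimize
from scipy.spatial.transform import Rotation as R
def corners(cx,cy,yaw,x0,x1,y0,y1,z0,z1):
    c,s=np.cos(yaw),np.sin(yaw)
    return np.array([[cx+c*x-s*y,cy+s*x+c*y,z] for x in(x0,x1) for y in(y0,y1) for z in(z0,z1)])
S=4
def hullmask(p,P,shape):
    q=np.array([proj(p,X) for X in P]); 
    h=cv2.convexHull(((q+.5)*S*16-8).astype(np.int32))
    m=np.zeros((shape[0]*S,shape[1]*S),np.uint8); cv2.fillConvexPoly(m,h,1,cv2.LINE_8,4)
    return m
def mask(p,kind):
    hsv=cv2.cvtColor(cv2.resize(p['image'],None,fx=S,fy=S,interpolation=cv2.INTER_CUBIC),cv2.COLOR_RGB2HSV)
    h,s,v=cv2.split(hsv)
    if kind=='orange': m=(h>=3)&(h<=14)&(s>170)&(v>110)
    if kind=='teal': m=(h>70)&(h<105)&(s>80)&(v>40)
    m=m.astype(np.uint8)
    n,l,st,_=cv2.connectedComponentsWithStats(m)
    o=np.zeros_like(m)
    ids=1+np.argsort(-st[1:,4])[:1 if kind=='orange' else 2]
    for i in ids:
        c,_=cv2.findContours((l==i).astype(np.uint8),0,2)
        cv2.fillConvexPoly(o,cv2.convexHull(np.vstack(c)),1)
    return o
def fit(p,kind,x0):
    if kind=='orange': bx=[(-.042,.042,-.027,.027,.012,.05)]
    else: bx=[(-.02,.02,.03,.13,.012,.057),(-.02,.02,-.13,-.03,.012,.057)]
    M=mask(p,kind); sh=p['image'].shape
    def f(v):
        m=np.zeros_like(M)
        for b in bx: m|=hullmask(p,corners(v[0],v[1],v[2]*10,*b),sh)
        return 1-(m&M).sum()/(m|M).sum()
    x0=np.array([x0[0],x0[1],x0[2]/10])
    r=minimize(f,x0,method='Nelder-Mead',options=dict(initial_simplex=[x0]+[x0+d for d in np.diag([.008,.008,.01])],xatol=5e-5,fatol=1e-4))
    return np.array([r.x[0],r.x[1],r.x[2]*10]),1-r.fun
def rel(d,q):
    c,s=np.cos(d[2]),np.sin(d[2]); v=q[:2]-d[:2]
    return np.array([c*v[0]+s*v[1],-s*v[0]+c*v[1],q[2]-d[2]])
E
python3 - <<'E'
from fit import *
for c in ['scene','top']:
    p=snap(c,c+'1')
    d,i=fit(p,'teal',[.585,.004,-.07]); q,j=fit(p,'orange',[.505,.016,-.2])
    print(c,d.round(4),round(i,3),q.round(4),round(j,3),'rel',rel(d,q).round(4))
E
```

```text
scene [ 0.5868  0.0111 -0.1226] 0.795 [ 0.4992  0.0213 -0.2117] 0.437 rel [-0.0882 -0.0006 -0.0891]
top [ 0.5895  0.0074 -0.1403] 0.314 [ 0.5024  0.0181 -0.1364] 0.958 rel [-0.0878 -0.0015  0.0039]
```

Run:
```python
from fit import *
for c in ['scene','top']:
    p=snap(c,c+'2')
    im=cv2.resize(p['image'],None,fx=4,fy=4,interpolation=cv2.INTER_CUBIC)[:,:,::-1].copy()
    for k,col in(('orange',(0,0,255)),('teal',(255,0,255))):
        cs,_=cv2.findContours(mask(p,k),0,2); cv2.drawContours(im,cs,-1,col,2)
    r0,c0=(130,160) if c=='scene' else (150,190)
    cv2.imwrite(f'pics/m_{c}.png',im[r0*4:r0*4+600,c0*4:c0*4+800])
    hsv=cv2.cvtColor(p['image'],cv2.COLOR_RGB2HSV)
    for rc in ([(172,262),(190,262),(216,240),(210,300)] if c=='scene' else [(243,272),(262,265),(214,250),(220,305),(217,230)]): print(c,rc,hsv[rc])
```

```text
scene (172, 262) [  9 159 225]
scene (190, 262) [ 10 198 174]
scene (216, 240) [ 88 152  94]
scene (210, 300) [ 88 147  85]
top (243, 272) [ 15 255 251]
top (262, 265) [ 15 255 252]
top (214, 250) [ 87 203 132]
top (220, 305) [ 87 213 128]
top (217, 230) [ 87 203 128]
```

View pics/m_scene.png

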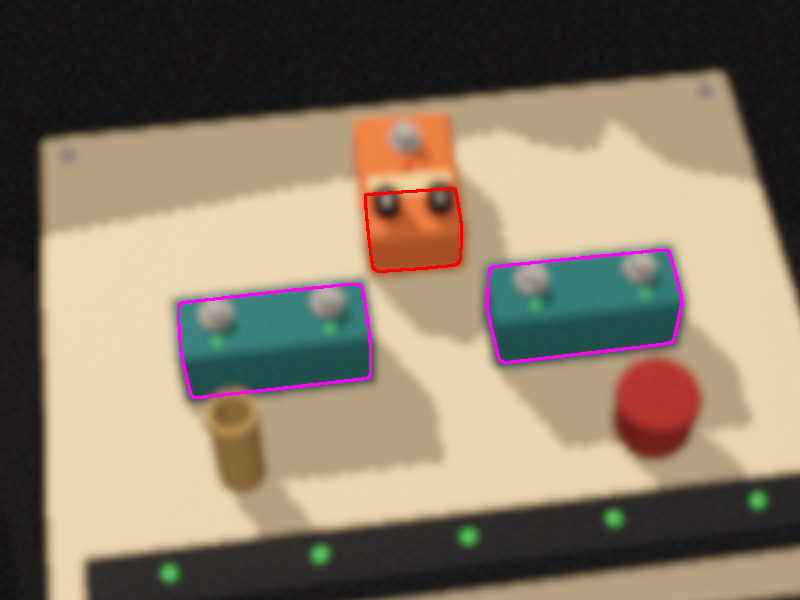

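View pics/m_top.png

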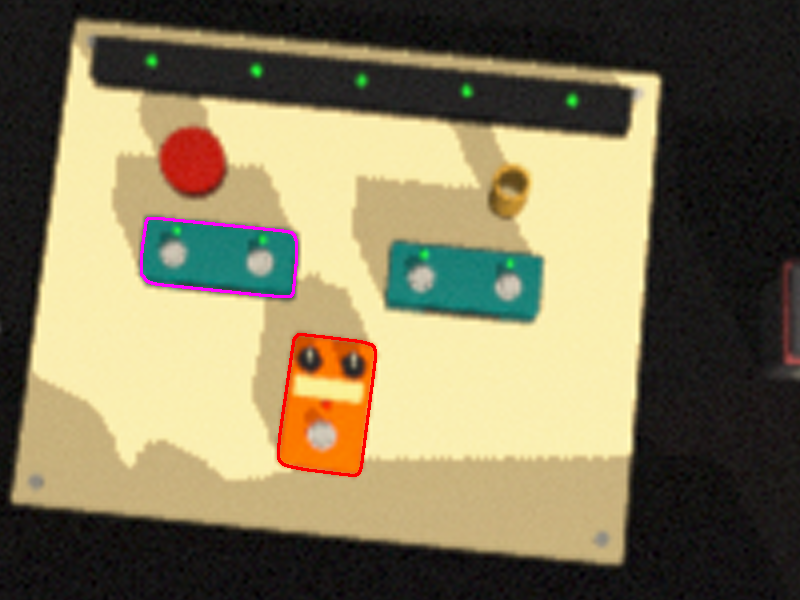

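```bash
python3 - <<'E'
s=open('fit.py').read()
i=s.index("    if kind=='orange': m=(h>=3)"); j=s.index("def fit(")
s=s[:i]+'''    if kind=='orange': m=(h>=3)&(h<=17)&(s>130)&(v>90)
    if kind=='teal': m=(h>70)&(h<105)&(s>80)&(v>40)
    roi=cv2.convexHull(np.array([proj(p,X) for X in corners(.58,.005,-.08,-.15,.09,-.14,.14,.03,.031)]).astype(np.float32)*S).astype(np.int32)
    R0=np.zeros(m.shape,np.uint8); cv2.fillConvexPoly(R0,roi,1)
    m=m.astype(np.uint8)*R0
    n,l,st,_=cv2.connectedComponentsWithStats(m)
    o=np.zeros_like(m)
    # orange: red tin and brass are excluded by colour/size
    ids=1+np.argsort(-st[1:,4])[:2]
    if kind=='orange':
        k=cv2.morphologyEx(m,cv2.MORPH_CLOSE,np.ones((25,25),np.uint8)); k=cv2.morphologyEx(k,cv2.MORPH_OPEN,np.ones((9,9),np.uint8))
        n,l,st,_=cv2.connectedComponentsWithStats(k); ids=[1+np.argmax(st[1:,4])]; l=l*m
    for i in ids:
        c,_=cv2.findContours((l==i).astype(np.uint8),0,2)
        cv2.fillConvexPoly(o,cv2.convexHull(np.vstack(c)),1)
    return o
'''+s[j:]
s+='''
def show(p,name,r0,c0):
    im=cv2.resize(p['image'],None,fx=4,fy=4,interpolation=cv2.INTER_CUBIC)[:,:,::-1].copy()
    for k,col in(('orange',(0,0,255)),('teal',(255,0,255))):
        cs,_=cv2.findContours(mask(p,k),0,2); cv2.drawContours(im,cs,-1,col,2)
    cv2.imwrite(f'pics/{name}.png',im[r0*4:r0*4+600,c0*4:c0*4+800])
'''
open('fit.py','w').write(s)
E
cat > meas.py <<'E'
import sys
from fit import *
for c in ['scene','top']:
    p=snap(c,c+sys.argv[1])
    d,i=fit(p,'teal',[.585,.004,-.1]); q,j=fit(p,'orange',[.505,.016,-.15] if len(sys.argv)<3 else eval(sys.argv[2]))
    print(c,d.round(4),round(i,3),q.round(4),round(j,3),'rel',rel(d,q).round(4))
    show(p,f'm_{c}{sys.argv[1]}',*((130,160) if c=='scene' else (150,190)))
E
python3 meas.py 3
```

```text
scene [ 0.5862  0.0105 -0.1052] 0.795 [ 0.4999  0.0182 -0.1679] 0.926 rel [-0.0867 -0.0014 -0.0627]
top [ 0.5907  0.0065 -0.1187] 0.877 [ 0.5019  0.0181 -0.1382] 0.97 rel [-0.0895  0.001  -0.0195]
```

View pics/m_scene3.png

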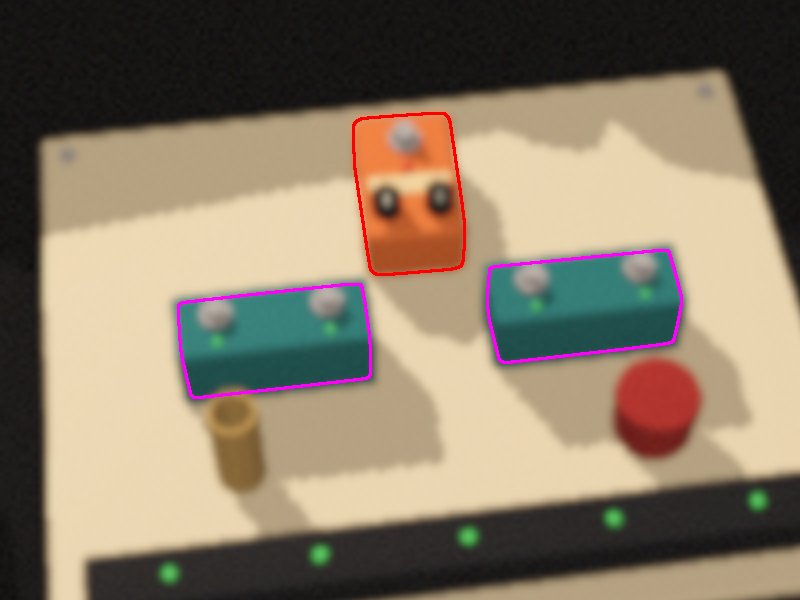

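Run:
```python
from fit import *
for c,x in [('scene',[.5862,.0105,-.1052]),('top',[.5907,.0065,-.1187])]:
    p=snap(c,c+'4')
    im=cv2.resize(p['image'],None,fx=4,fy=4,interpolation=cv2.INTER_CUBIC)[:,:,::-1].copy()
    for X,col in ((x,(0,255,255)),([x[0],x[1],-.07],(255,0,255))):
      for b in [(-.02,.02,.03,.13,.012,.057),(-.02,.02,-.13,-.03,.012,.057),(.112,.142,-.18,.18,.012,.042)]:
        m=hullmask(p,corners(*X,*b),p['image'].shape)
        cs,_=cv2.findContours(m,0,2); cv2.drawContours(im,cs,-1,col,1)
    r0,c0=(130,160) if c=='scene' else (150,190)
    cv2.imwrite(f'pics/o_{c}.png',im[r0*4:r0*4+600,c0*4:c0*4+800])
```

```text
(no output)
```

View pics/o_scene.png

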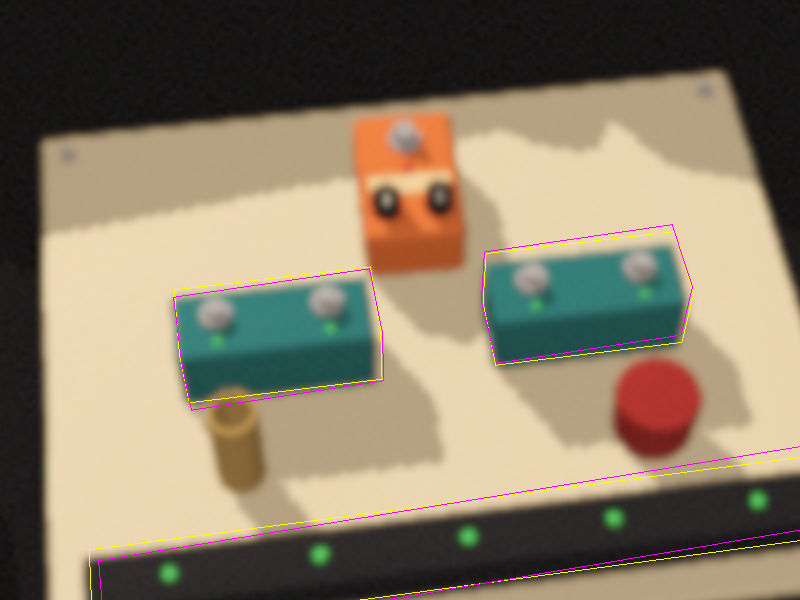

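View pics/o_top.png

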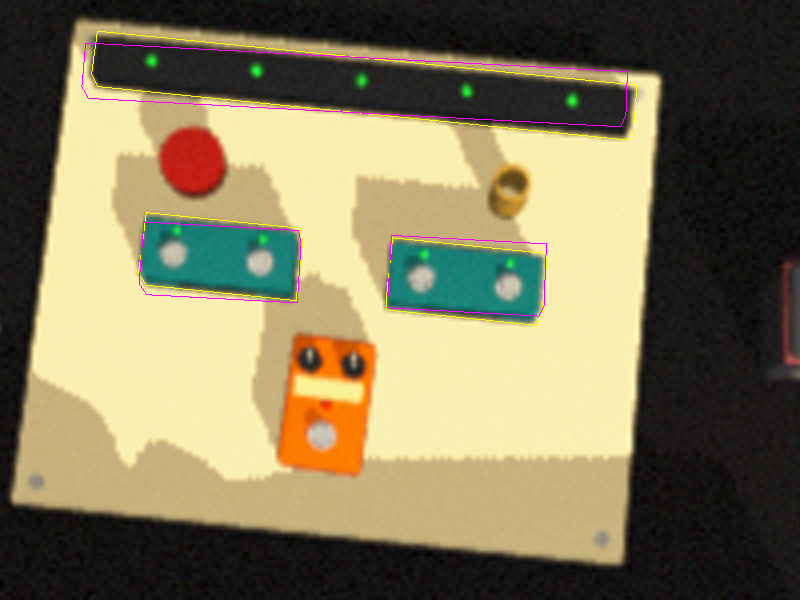

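```bash
python3 -m jog '[{"translation":[0,0,0],"rot":[0,0,-1],"claw":1},{"translation":[0,0,0],"rot":[0,0,-1],"claw":1},{"translation":[0,0,0],"rot":[0,0,-1],"claw":1},{"translation":[-0.5,-1,0],"rot":[0,0,0],"claw":0.6},{"translation":[-0.5,-1,0],"rot":[0,0,0],"claw":0.4},{"translation":[-0.5,-1,0],"rot":[0,0,0],"claw":0.25},{"translation":[-0.5,-1,0],"rot":[0,0,0],"claw":0.25},{"translation":[-0.5,-1,0],"rot":[0,0,0],"claw":0.25}]'
python3 -m jog '[{"translation":[-0.5,-1,0],"rot":[0,0,0],"claw":0.25},{"translation":[-0.5,-1,0],"rot":[0,0,0],"claw":0.25},{"translation":[-0.5,-1,0],"rot":[0,0,0],"claw":0.25},{"translation":[-0.5,-1,0],"rot":[0,0,0],"claw":0.25},{"translation":[-0.5,-1,0],"rot":[0,0,0],"claw":0.25},{"translation":[-0.5,-1,0],"rot":[0,0,0],"claw":0.25},{"translation":[-0.5,-1,0],"rot":[0,0,0],"claw":0.25},{"translation":[0,0,0],"rot":[0,0,0],"claw":0.25}]'
```

```text
time: 2.3
ee_pos: [0.3033, 0.3873, 0.2227]
eef_rot: [0.062, 0.998, 0.0, 0.0]
force: [1.0, -1.0, 0.5]
finger_gap: 0.0514
time: 3.1
ee_pos: [0.3823, 0.1643, 0.2229]
eef_rot: [0.064, 0.998, -0.001, 0.001]
force: [0.3, 0.5, 0.0]
finger_gap: 0.0219
```

```bash
python3 -m jog '[{"translation":[-0.5,-1,0],"rot":[0,0,0],"claw":0.25},{"translation":[-0.5,-1,0],"rot":[0,0,0],"claw":0.25},{"translation":[-0.5,-1,0],"rot":[0,0,0],"claw":0.25},{"translation":[-0.5,-1,0],"rot":[0,0,0],"claw":0.25},{"translation":[0,-0.2,0],"rot":[0,0,0],"claw":0.25},{"translation":[0,0,0],"rot":[0,0,0],"claw":0.25}]'
cat >> fit.py <<'E'
def wrist(name):
    s=ctrl.observe(); p=snap('wrist',name)
    T=np.eye(4);T[:3,:3]=R.from_quat(s['eef_rot']).as_matrix();T[:3,3]=s['ee_pos']
    p['T']=T@np.array(p['T_tool_cam']); return p
E
python3 - <<'E'
from fit import *
s=ctrl.observe();print(s['time'],s['ee_pos'],R.from_quat(s['eef_rot']).as_matrix().round(4).tolist(),s['finger_gap'])
p=wrist('w1'); print(p['T'].round(3))
E
```

```text
time: 3.7
ee_pos: [0.4247, 0.0346, 0.2226]
eef_rot: [0.063, 0.998, 0.0, -0.0]
force: [-0.7, -0.2, 0.3]
finger_gap: 0.022
3.7 [0.42473282 0.03455751 0.22260436] [[-0.992, 0.1265, -0.0005], [0.1265, 0.992, 0.0005], [0.0006, 0.0004, -1.0]] 0.02200144983268984
[[ 0.127  0.963  0.239  0.359]
 [ 0.992 -0.123 -0.03   0.043]
 [ 0.     0.241 -0.971  0.384]
 [ 0.     0.     0.     1.   ]]
```

View pics/w1.png

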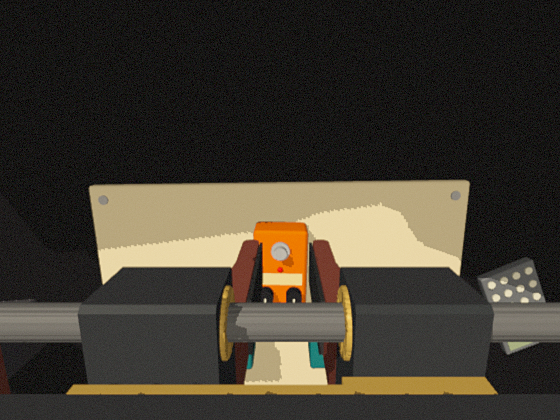

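Run:
```python
from fit import *
p=wrist('w2')
g=p['image'].astype(int)
# deck front edge subpixel: brightness transition along columns
hsv=cv2.cvtColor(p['image'],cv2.COLOR_RGB2HSV)
gr=cv2.cvtColor(p['image'],cv2.COLOR_RGB2GRAY).astype(float)
def edge(c,lo,hi,f,thr):
    col=f[lo:hi,c]; 
    for i in range(len(col)-1):
        if col[i]<thr<=col[i+1]: return lo+i+(thr-col[i])/(col[i+1]-col[i])
P=[]
for c in range(110,450,4):
    r=edge(c,165,215,gr,90)
    if r: P.append(ray(p,(r,c),.012)[:2])
P=np.array(P);k=np.polyfit(P[:,1],P[:,0],1);res=P[:,0]-np.polyval(k,P[:,1]);print('deck front edge',k,'yaw',-np.arctan(k[0]),res.std(),len(P))
# pedal orange heel edge, side edges
om=((hsv[:,:,0]<=17)&(hsv[:,:,1]>200)&(hsv[:,:,2]>120)).astype(np.uint8)
om[:,:240]=0;om[:,320:]=0
ys,xs=np.where(om);print(xs.min(),xs.max(),ys.min(),ys.max())
sat=hsv[:,:,1].astype(float)
P=[]
for c in range(260,303,2):
    r=np.where(om[:,c])[0].min(); P.append(ray(p,(r-.0,c),.05)[:2])
P=np.array(P);k=np.polyfit(P[:,1],P[:,0],1);print('heel top',k,'yaw',-np.arctan(k[0]))
L=[];Rr=[]
for r in range(232,245,1):
    c=np.where(om[r])[0]; L.append(ray(p,(r,c.min()),.05)[:2]);Rr.append(ray(p,(r,c.max()+1),.05)[:2])
L=np.array(L);Rr=np.array(Rr);print(np.mean(L,0),np.mean(Rr,0),np.mean(L,0)-np.mean(Rr,0))
cv2.imwrite('pics/w2c.png',cv2.resize(p['image'][180:400,200:360,::-1],None,fx=3,fy=3,interpolation=cv2.INTER_CUBIC)[:600])
```

```text
deck front edge [0.11418151 0.41611727] yaw -0.11368914488509468 0.00010635348112602093 85
253 306 223 302
heel top [0.13295978 0.4489569 ] yaw -0.13218448233937896
[0.4643992  0.00078823] [0.47067205 0.0502783 ] [-0.00627284 -0.04949007]
```

View pics/w2c.png

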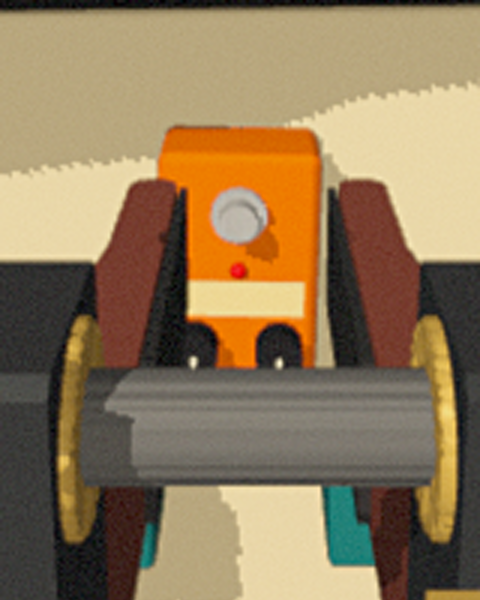

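The wrist view shows the heel edge at about row 223, columns 254–307, centred between the fingers. The deck yaw is about −0.114 and the pedal is about 1 mm and 0.02 rad off the centre line. I'll descend behind the heel with the fingers slightly apart, so they make a two-point pusher about 49 mm wide.

```bash
python3 -m jog '[{"translation":[-0.3,-0.25,0],"rot":[0,0,-0.13],"claw":0.25},{"translation":[0,0,1],"rot":[0,0,0],"claw":0.25},{"translation":[0,0,1],"rot":[0,0,0],"claw":0.25},{"translation":[0,0,1],"rot":[0,0,0],"claw":0.25},{"translation":[0,0,1],"rot":[0,0,0],"claw":0.25},{"translation":[0,0,1],"rot":[0,0,0],"claw":0.25},{"translation":[0,0,0.5],"rot":[0,0,0],"claw":0.25},{"translation":[0,0,0],"rot":[0,0,0],"claw":0.25}]'
cat > st.py <<'E'
from fit import *
D=np.array([.5885,.0068,-.114])
s=ctrl.observe();r=R.from_quat(s['eef_rot']).as_matrix()
q=np.array([s['ee_pos'][0],s['ee_pos'][1],np.arctan2(-r[1,0],-r[0,0])])
print('t',s['time'],s['ee_pos'].round(4),'deck-frame tool',rel(D,q).round(4),'F',s['force'].round(2))
E
python3 st.py; python3 meas.py 5
cat > side.py <<'E'
E
```

```text
time: 4.6
ee_pos: [0.4307, 0.0275, 0.056]
eef_rot: [0.055, 0.998, 0.0, -0.002]
force: [-0.4, 0.8, 0.6]
finger_gap: 0.0217
t 4.6 [0.4307 0.0275 0.056 ] deck-frame tool [-0.1591  0.0027  0.0038] F [-0.37  0.77  0.62]
scene [ 0.5859  0.0098 -0.1228] 0.791 [ 0.4996  0.0182 -0.1668] 0.923 rel [-0.0866 -0.0022 -0.0439]
top [ 0.5881  0.0081 -0.1344] 0.171 [ 0.505  0.016 -0.15 ] 0.0 rel [-0.0835 -0.0033 -0.0156]
```

View pics/m_scene5.png

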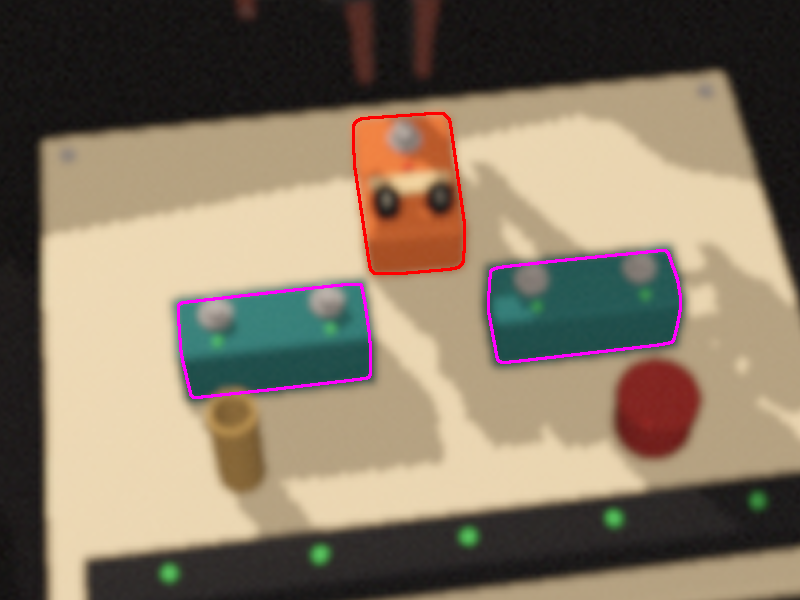

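```bash
python3 -m jog '[{"translation":[0,-0.05,0.6],"rot":[0,0,-0.04],"claw":0.25},{"translation":[0,0,0.4],"rot":[0,0,0],"claw":0.25},{"translation":[0,0,0],"rot":[0,0,0],"claw":0.25}]'; python3 st.py
python3 - <<'E'
from fit import *
p=wrist('w3')
cv2.imwrite('pics/w3c.png',cv2.resize(p['image'][150:400,180:380,::-1],None,fx=3,fy=3,interpolation=cv2.INTER_CUBIC)[:600])
E
```

```text
time: 5.0
ee_pos: [0.4328, 0.0249, 0.0279]
eef_rot: [0.054, 0.999, -0.0, -0.0]
force: [-0.3, 0.0, 0.6]
finger_gap: 0.0221
t 5.0 [0.4328 0.0249 0.0279] deck-frame tool [-0.1568  0.0003  0.0067] F [-0.25  0.04  0.64]
```

View pics/w3c.png

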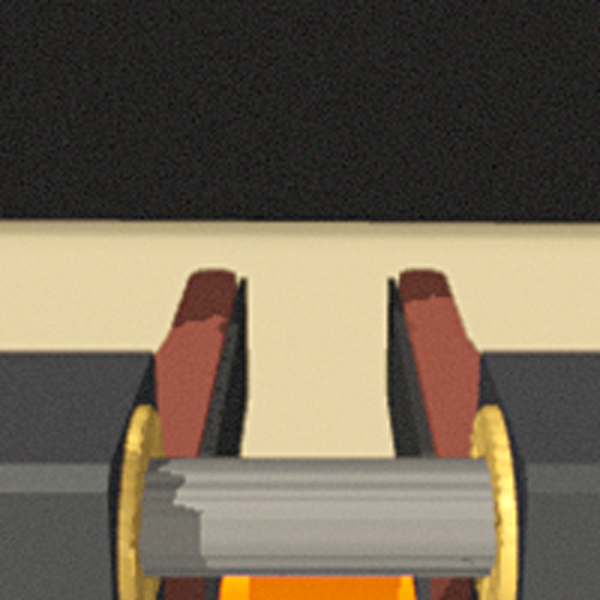

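```bash
python3 -m jog '[{"translation":[0,0,0.15],"rot":[0,0,0.06],"claw":0.25},{"translation":[-0.25,0,0],"rot":[0,0,0],"claw":0.25},{"translation":[-0.2,0,0],"rot":[0,0,0],"claw":0.25},{"translation":[-0.15,0,0],"rot":[0,0,0],"claw":0.25},{"translation":[-0.15,0,0],"rot":[0,0,0],"claw":0.25},{"translation":[-0.1,0,0],"rot":[0,0,0],"claw":0.25},{"translation":[0,0,0],"rot":[0,0,0],"claw":0.25}]'; python3 st.py; python3 meas.py 6|grep scene
```

```text
time: 5.75
ee_pos: [0.4588, 0.0215, 0.0232]
eef_rot: [0.057, 0.998, -0.0, 0.0]
force: [-0.3, -1.0, -0.4]
finger_gap: 0.0218
t 5.75 [0.4588 0.0215 0.0232] deck-frame tool [-1.305e-01 -2.000e-04  1.000e-04] F [-0.35 -0.95 -0.41]
scene [ 0.5862  0.0087 -0.1219] 0.792 [ 0.5086  0.0184 -0.1418] 0.948 rel [-0.0782  0.0003 -0.0199]
```

View pics/m_scene6.png

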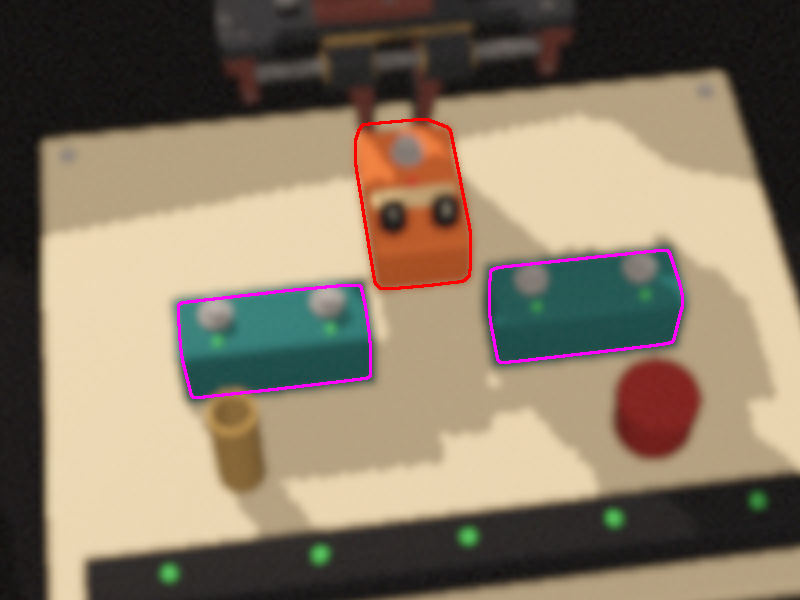

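Run:
```python
from fit import *
p=ctrl.capture('scene')
for D in ([.5885,.0068,-.114],[.5907,.0065,-.1187]):
  c,s=np.cos(D[2]),np.sin(D[2])
  P=lambda x,y,z:proj(p,[D[0]+c*x-s*y,D[1]+s*x+c*y,.012+z])
  off=lambda q:((q+.5-[160,130])*4).round(1)
  print('box corners near bottom',off(P(.02,-.03,0)),off(P(.02,.03,0)),'outer',off(P(.02,-.13,0)),off(P(.02,.13,0)),'mid',off(P(.02,0,0)),'nose mid',off(P(-.036,0,0)),'nose corners if centred',off(P(-.036,-.023,0)),off(P(-.036,.023,0)),'rail',off(P(.112,0,0)),off(P(.112,0,.03)))
```

```text
box corners near bottom [375.8 384. ] [489.8 370.8] outer [182.6 406.3] [676.8 349.3] mid [433.  377.4] nose mid [418.4 289.9] nose corners if centred [376.  294.6] [460.6 285.3] rail [459.3 535. ] [460.8 506.5]
box corners near bottom [376.  387.4] [490.3 374.7] outer [182.5 409. ] [677.7 353.8] mid [433.3 381. ] nose mid [419.2 293.3] nose corners if centred [376.7 297.8] [461.5 288.7] rail [458.8 539.2] [460.3 510.8]
```

The pedal is square to the fingers and about 1.3 mm left of centre, inside the 3 mm clearance. I'll continue slowly into the gap.

```bash
python3 -m jog '[{"translation":[-0.1,0,0],"rot":[0,0,0],"claw":0.25},{"translation":[-0.15,-0.02,0],"rot":[0,0,0],"claw":0.25},{"translation":[-0.15,-0.02,0],"rot":[0,0,0],"claw":0.25},{"translation":[-0.15,-0.02,0],"rot":[0,0,0],"claw":0.25},{"translation":[-0.1,0,0],"rot":[0,0,0],"claw":0.25},{"translation":[0,0,0],"rot":[0,0,0],"claw":0.25}]'; python3 st.py; python3 meas.py 7|grep scene
```

```text
time: 6.5
ee_pos: [0.4783, 0.0174, 0.0232]
eef_rot: [0.057, 0.998, -0.0, 0.001]
force: [0.5, 0.2, 0.2]
finger_gap: 0.0217
t 6.5 [0.4783 0.0174 0.0232] deck-frame tool [-1.107e-01 -2.000e-03  1.000e-04] F [0.47 0.24 0.2 ]
scene [ 0.5862  0.0105 -0.1052] 0.789 [ 0.5288  0.0144 -0.1435] 0.948 rel [-0.0576 -0.0021 -0.0383]
```

View pics/m_scene7.png

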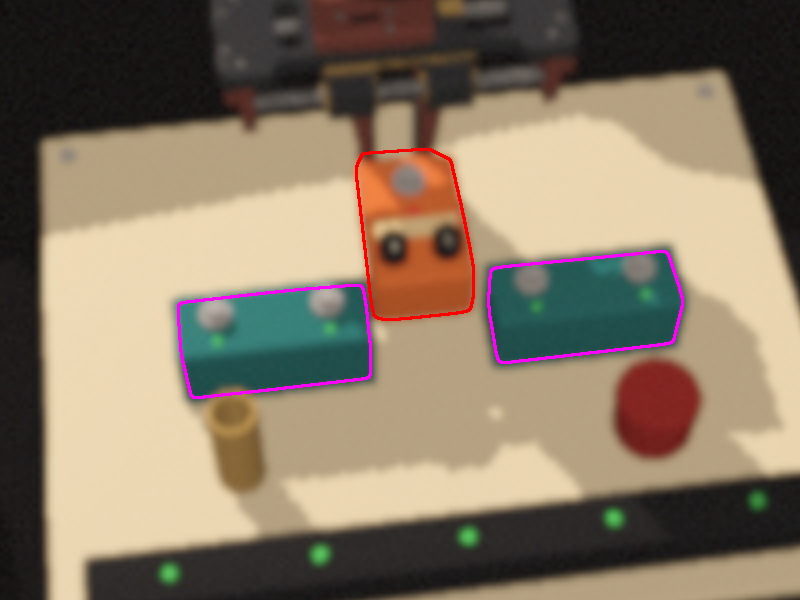

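```bash
python3 -m jog '[{"translation":[-0.1,0,0],"rot":[0,0,0],"claw":0.25},{"translation":[-0.15,0,0],"rot":[0,0,0],"claw":0.25},{"translation":[-0.1,0,0],"rot":[0,0,0],"claw":0.25}]'; python3 st.py; python3 meas.py 8|grep scene
```

```text
time: 6.9
ee_pos: [0.4881, 0.0164, 0.0232]
eef_rot: [0.057, 0.998, -0.0, 0.0]
force: [-1.0, 0.6, -0.3]
finger_gap: 0.0219
t 6.9 [0.4881 0.0164 0.0232] deck-frame tool [-0.1009 -0.0019  0.0003] F [-0.95  0.56 -0.3 ]
scene [ 0.5862  0.0087 -0.1219] 0.789 [ 0.5385  0.0138 -0.1493] 0.948 rel [-0.048  -0.0007 -0.0274]
```

View pics/m_scene8.png

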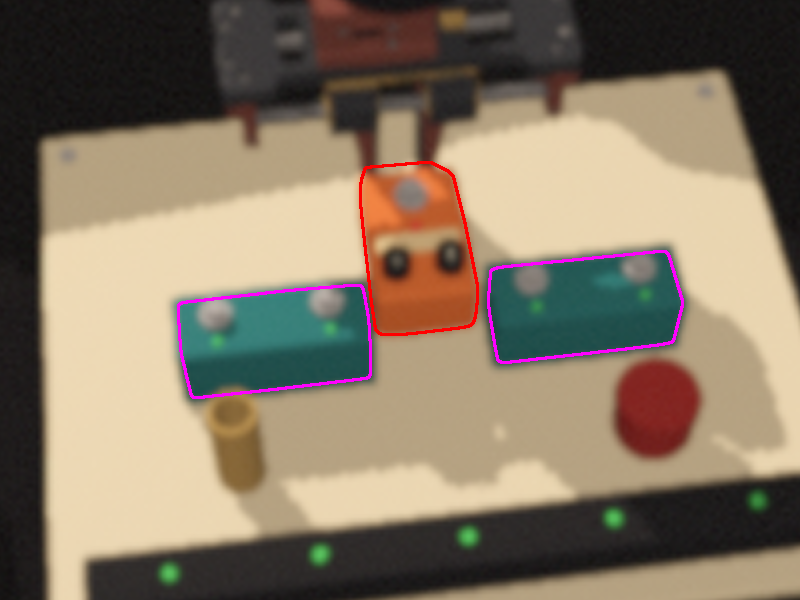

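```bash
python3 -m jog '[{"translation":[-0.1,0,0],"rot":[0,0,0],"claw":0.25},{"translation":[-0.2,0.01,0],"rot":[0,0,0],"claw":0.25},{"translation":[-0.2,0.01,0],"rot":[0,0,0],"claw":0.25},{"translation":[-0.2,0.01,0],"rot":[0,0,0],"claw":0.25},{"translation":[-0.1,0,0],"rot":[0,0,0],"claw":0.25}]'; python3 st.py
python3 -m jog '[{"translation":[-0.1,0,0],"rot":[0,0,0],"claw":0.25},{"translation":[-0.15,0,0],"rot":[0,0,0],"claw":0.25},{"translation":[-0.1,0,0],"rot":[0,0,0],"claw":0.25}]';python3 st.py; python3 meas.py 9 '[.57,.008,-.13]'|grep scene
```

```text
time: 7.5
ee_pos: [0.5128, 0.0145, 0.0232]
eef_rot: [0.057, 0.998, -0.0, 0.0]
force: [-1.5, 0.4, 1.1]
finger_gap: 0.0221
t 7.5 [0.5128 0.0145 0.0232] deck-frame tool [-0.0761 -0.001   0.0002] F [-1.47  0.4   1.06]
time: 7.8
ee_pos: [0.5226, 0.0133, 0.0231]
eef_rot: [0.057, 0.998, -0.0, 0.0]
force: [-0.7, -0.1, -0.2]
finger_gap: 0.0219
t 7.8 [0.5226 0.0133 0.0231] deck-frame tool [-0.0662 -0.001   0.0002] F [-0.74 -0.07 -0.22]
scene [ 0.585   0.0106 -0.114 ] 0.785 [ 0.573   0.0104 -0.1164] 0.95 rel [-0.0119 -0.0016 -0.0024]
```

View pics/m_scene9.png

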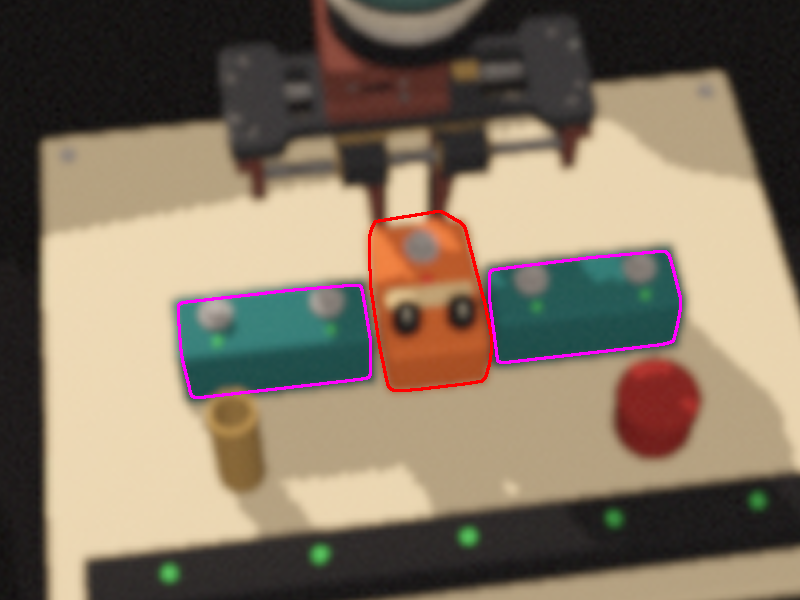

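```bash
python3 -m jog '[{"translation":[-0.1,0,0],"rot":[0,0,0],"claw":0.25},{"translation":[-0.2,0,0],"rot":[0,0,0],"claw":0.25},{"translation":[-0.2,0,0],"rot":[0,0,0],"claw":0.25},{"translation":[-0.2,0,0],"rot":[0,0,0],"claw":0.25},{"translation":[-0.1,0,0],"rot":[0,0,0],"claw":0.25},{"translation":[0,0,0],"rot":[0,0,0],"claw":0.25}]'; python3 st.py
python3 -m jog '[{"translation":[-0.1,0,0],"rot":[0,0,0],"claw":0.25},{"translation":[-0.2,0,0],"rot":[0,0,0],"claw":0.25},{"translation":[-0.2,0,0],"rot":[0,0,0],"claw":0.25},{"translation":[-0.2,0,0],"rot":[0,0,0],"claw":0.25},{"translation":[-0.1,0,0],"rot":[0,0,0],"claw":0.25}]';python3 st.py; python3 meas.py 10 '[.62,.0,-.13]'|grep scene
```

```text
time: 8.5
ee_pos: [0.547, 0.0105, 0.0232]
eef_rot: [0.057, 0.998, -0.0, 0.001]
force: [0.4, -0.3, 0.1]
finger_gap: 0.0216
t 8.5 [0.547  0.0105 0.0232] deck-frame tool [-0.0417 -0.001   0.0001] F [ 0.44 -0.27  0.06]
time: 9.0
ee_pos: [0.5709, 0.0078, 0.0232]
eef_rot: [0.057, 0.998, -0.0, 0.0]
force: [-0.5, -0.2, 0.6]
finger_gap: 0.0221
t 9.0 [0.5709 0.0078 0.0232] deck-frame tool [-0.0176 -0.001   0.0001] F [-0.46 -0.21  0.55]
scene [ 0.5859  0.0091 -0.1191] 0.789 [ 0.6194  0.0049 -0.1399] 0.928 rel [ 0.0338 -0.0003 -0.0209]
```

View pics/m_scene10.png

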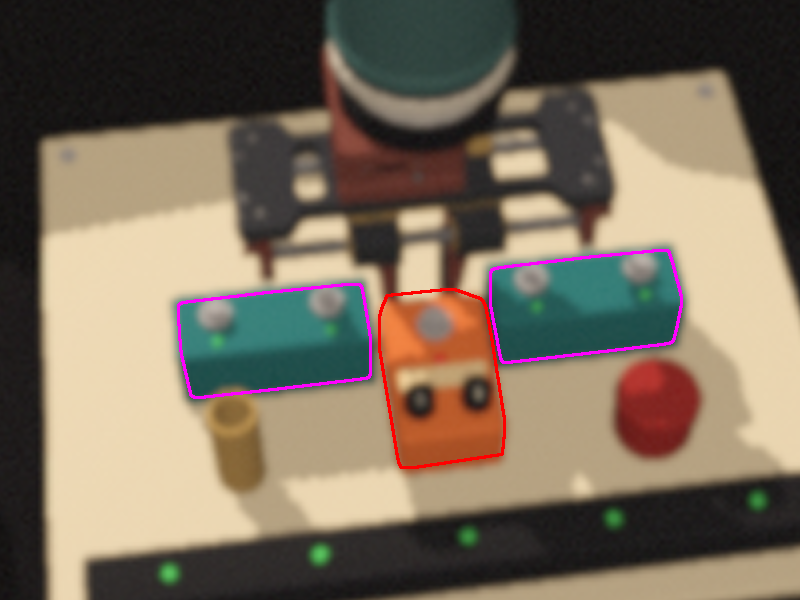

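```bash
python3 -m jog '[{"translation":[-0.1,0,0],"rot":[0,0,0],"claw":0.25},{"translation":[-0.2,0,0],"rot":[0,0,0],"claw":0.25},{"translation":[-0.2,0,0],"rot":[0,0,0],"claw":0.25},{"translation":[-0.2,0,0],"rot":[0,0,0],"claw":0.25},{"translation":[-0.1,0,0],"rot":[0,0,0],"claw":0.25}]';python3 st.py;python3 -m jog '[{"translation":[-0.1,0,0],"rot":[0,0,0],"claw":0.25},{"translation":[-0.05,0,0],"rot":[0,0,0],"claw":0.25},{"translation":[0,0,0],"rot":[0,0,0],"claw":0.25}]';python3 st.py; python3 meas.py 11 '[.65,.0,-.13]'|grep scene
```

```text
time: 9.6
ee_pos: [0.5946, 0.005, 0.0232]
eef_rot: [0.057, 0.998, -0.0, 0.0]
force: [-1.7, 0.3, 1.8]
finger_gap: 0.0218
t 9.6 [0.5946 0.005  0.0232] deck-frame tool [ 0.0063 -0.001   0.0001] F [-1.67  0.27  1.84]
time: 9.9
ee_pos: [0.5985, 0.0046, 0.0232]
eef_rot: [0.057, 0.998, -0.0, 0.0]
force: [-0.6, 0.1, -0.3]
finger_gap: 0.0224
t 9.9 [0.5985 0.0046 0.0232] deck-frame tool [ 0.0102 -0.001   0.0002] F [-0.58  0.11 -0.27]
scene [ 0.5869  0.0087 -0.1314] 0.699 [ 0.6205  0.0053 -0.1391] 0.683 rel [ 0.0338  0.001  -0.0077]
```

View pics/m_scene11.png

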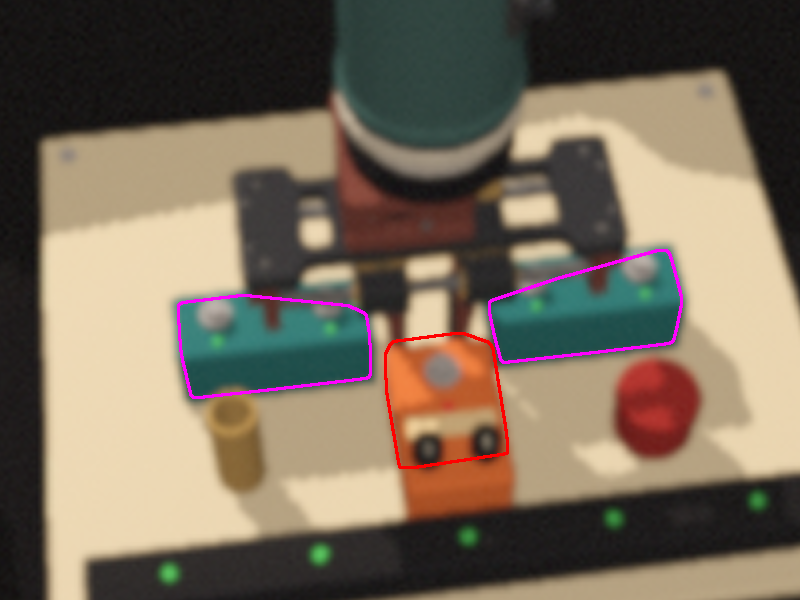

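```bash
python3 -m jog '[{"translation":[-0.08,0,0],"rot":[0,0,0],"claw":0.25},{"translation":[-0.08,0,0],"rot":[0,0,0],"claw":0.25},{"translation":[-0.04,0,0],"rot":[0,0,0],"claw":0.25}]';python3 st.py;python3 -m jog '[{"translation":[-0.03,0,0],"rot":[0,0,0],"claw":0.25}]';python3 -m jog '[{"translation":[-0.03,0,0],"rot":[0,0,0],"claw":0.25}]'; python3 st.py
python3 - <<'E'
from h import *
p=snap('scene','s12');cv2.imwrite('pics/s12c.png',cv2.resize(p['image'][130:280,160:360,::-1],None,fx=4,fy=4,interpolation=cv2.INTER_CUBIC))
E
```

```text
time: 10.3
ee_pos: [0.6042, 0.004, 0.0231]
eef_rot: [0.057, 0.998, -0.0, -0.0]
force: [-2.1, 0.8, 1.2]
finger_gap: 0.0218
t 10.3 [0.6042 0.004  0.0231] deck-frame tool [ 0.0159 -0.001   0.0002] F [-2.15  0.78  1.2 ]
time: 10.4
ee_pos: [0.6049, 0.0039, 0.0231]
eef_rot: [0.057, 0.998, -0.0, -0.0]
force: [-1.2, -0.5, 0.9]
finger_gap: 0.0218
time: 10.5
ee_pos: [0.6057, 0.0038, 0.0232]
eef_rot: [0.057, 0.998, -0.0, -0.0]
force: [-1.9, 0.2, 1.2]
finger_gap: 0.0216
t 10.5 [0.6057 0.0038 0.0232] deck-frame tool [ 0.0175 -0.001   0.0001] F [-1.85  0.16  1.18]
```

View pics/s12c.png

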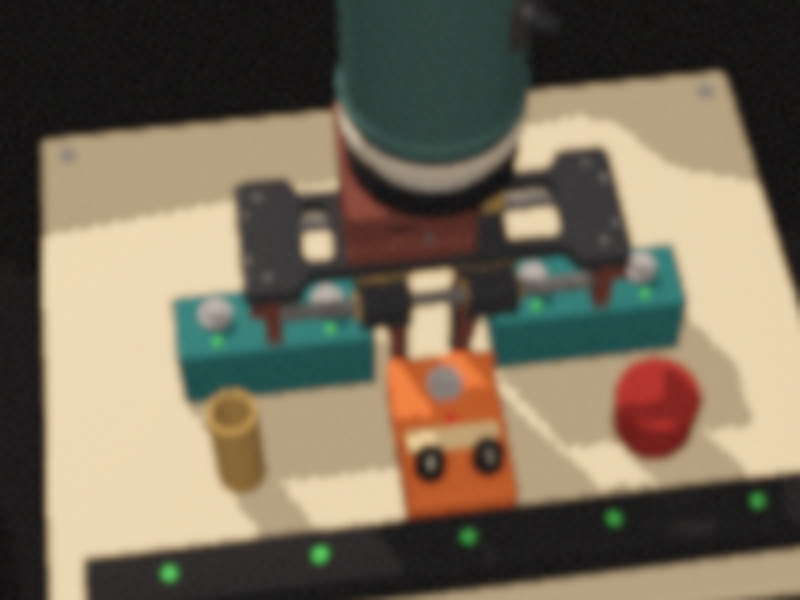

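```bash
for i in 1; do python3 -m jog '[{"translation":[-0.03,0,0],"rot":[0,0,0],"claw":0.25}]'|grep -E "ee|force"; done; python3 -m jog '[{"translation":[-0.03,0,0],"rot":[0,0,0],"claw":0.25}]'|grep -E "ee|force";python3 -m jog '[{"translation":[-0.03,0,0],"rot":[0,0,0],"claw":0.25}]'|grep -E "ee|force"
```

```text
ee_pos: [0.6064, 0.0037, 0.0231]
eef_rot: [0.057, 0.998, -0.0, -0.0]
force: [-4.9, 1.0, 2.5]
ee_pos: [0.6064, 0.0037, 0.023]
eef_rot: [0.057, 0.998, -0.0, -0.001]
force: [-6.2, 0.7, 4.0]
ee_pos: [0.6064, 0.0037, 0.0229]
eef_rot: [0.057, 0.998, 0.0, -0.002]
force: [-7.5, 1.1, 5.1]
```

```bash
python3 -m jog '[{"translation":[-0.03,0,0],"rot":[0,0,0],"claw":0.25},{"translation":[0,0,0],"rot":[0,0,0],"claw":0.25}]'|grep -E "ee|force"; python3 -m jog '[{"translation":[0.1,0,0],"rot":[0,0,0],"claw":0.25},{"translation":[0.3,0,0],"rot":[0,0,0],"claw":0.25},{"translation":[0.4,0,0],"rot":[0,0,0],"claw":0.25},{"translation":[0,0,0],"rot":[0,0,0],"claw":0.25}]'; python3 st.py
```

```text
ee_pos: [0.6064, 0.0037, 0.0227]
eef_rot: [0.057, 0.998, 0.0, -0.003]
force: [-7.3, 0.7, 4.0]
time: 11.45
ee_pos: [0.5831, 0.0065, 0.0229]
eef_rot: [0.057, 0.998, 0.0, -0.001]
force: [0.5, 0.3, -1.5]
finger_gap: 0.0221
t 11.45 [0.5831 0.0065 0.0229] deck-frame tool [-0.0053 -0.001   0.0003] F [ 0.49  0.25 -1.51]
```

Now I'll go up and back, clear of the view.

```bash
python3 -m jog '[{"translation":[0,0,-0.5],"rot":[0,0,0],"claw":0.25},{"translation":[0,0,-1],"rot":[0,0,0],"claw":0.25},{"translation":[0,0,-1],"rot":[0,0,0],"claw":0.25},{"translation":[0,0,-1],"rot":[0,0,0],"claw":0.25},{"translation":[0,0,-1],"rot":[0,0,0],"claw":0.25},{"translation":[0,0,-1],"rot":[0,0,0],"claw":0.25},{"translation":[0,0,-1],"rot":[0,0,0],"claw":0.25},{"translation":[0,0,0],"rot":[0,0,0],"claw":0.25}]'
python3 -m jog '[{"translation":[0.5,1,0],"rot":[0,0,0],"claw":0.25},{"translation":[0.5,1,0],"rot":[0,0,0],"claw":0.25},{"translation":[0.5,1,0],"rot":[0,0,0],"claw":0.25},{"translation":[0.5,1,0],"rot":[0,0,0],"claw":0.25},{"translation":[0.5,1,0],"rot":[0,0,0],"claw":0.25},{"translation":[0.5,1,0],"rot":[0,0,0],"claw":0.25},{"translation":[0.5,1,0],"rot":[0,0,0],"claw":0.25},{"translation":[0.5,1,0],"rot":[0,0,0],"claw":0.25}]'
python3 -m jog '[{"translation":[0.5,1,0],"rot":[0,0,0],"claw":0.25},{"translation":[0.5,1,0],"rot":[0,0,0],"claw":0.25},{"translation":[0.5,1,0],"rot":[0,0,0],"claw":0.25},{"translation":[0,1,0],"rot":[0,0,0],"claw":0.25},{"translation":[0,1,0],"rot":[0,0,0],"claw":0.25},{"translation":[0,1,0],"rot":[0,0,0],"claw":0.25},{"translation":[0,0,0],"rot":[0,0,0],"claw":0.25}]'
sed -i 's/-.15,.09,-.14,.14/-.15,.12,-.14,.14/' fit.py
python3 meas.py 13 '[.659,-.001,-.12]'
python3 - <<'E'
from h import *
Z=dict(gap=.012,rail=.012,pedal_center=.031,pedal_nose=.031,pedal_heel=.031,slide=.012,tin=.012,synth=0,amp=0)
for c in ['scene','top']:
    p=snap(c,c+'14')
    for n,z in Z.items():
        for r in ctrl.tip_of(n,p)[:1]: print(c,n,round(r['score'],2),ray(p,r['location'],z).round(4))
E
```

```text
time: 12.25
ee_pos: [0.5886, 0.0058, 0.2228]
eef_rot: [0.057, 0.998, -0.0, 0.004]
force: [0.9, 0.2, 0.0]
finger_gap: 0.0223
time: 13.05
ee_pos: [0.4926, 0.2593, 0.2172]
eef_rot: [0.057, 0.998, -0.0, -0.0]
force: [0.9, 0.0, -0.5]
finger_gap: 0.0221
time: 13.75
ee_pos: [0.4692, 0.4454, 0.2169]
eef_rot: [0.056, 0.998, 0.001, -0.0]
force: [0.5, 0.7, -0.7]
finger_gap: 0.0216
scene [ 0.5859  0.0091 -0.1191] 0.79 [ 0.6513  0.0013 -0.1331] 0.842 rel [ 0.0658 -0.0001 -0.0141]
top [ 0.5905  0.0066 -0.1186] 0.873 [ 0.6589 -0.0008 -0.1197] 0.92 rel [ 0.0688  0.0008 -0.0011]
scene gap 0.86 [0.5894 0.0048 0.012 ]
scene rail 0.63 [ 0.6985 -0.0024  0.012 ]
scene pedal_center 0.71 [ 0.6645 -0.0041  0.031 ]
scene pedal_nose 0.93 [ 0.7039 -0.0062  0.031 ]
scene pedal_heel 0.83 [0.6159 0.0031 0.031 ]
scene slide 0.84 [ 0.6325 -0.0976  0.012 ]
scene tin 0.44 [0.6039 0.275  0.012 ]
scene synth 0.92 [0.5927 0.2813 0.    ]
scene amp 0.74 [ 0.5499 -0.3103  0.    ]
top gap 0.86 [0.5897 0.0067 0.012 ]
top rail 0.59 [ 0.6939 -0.0053  0.012 ]
top pedal_center 0.91 [0.6581 0.0072 0.031 ]
top pedal_nose 0.66 [6.96e-01 1.00e-04 3.10e-02]
top pedal_heel 0.61 [ 0.6219 -0.0093  0.031 ]
top slide 0.5 [ 0.64  -0.102  0.012]
top tin 0.49 [0.672  0.1077 0.012 ]
top synth 0.95 [0.6086 0.2755 0.    ]
top amp 0.84 [ 0.55   -0.3118  0.    ]
```

View pics/m_top13.png

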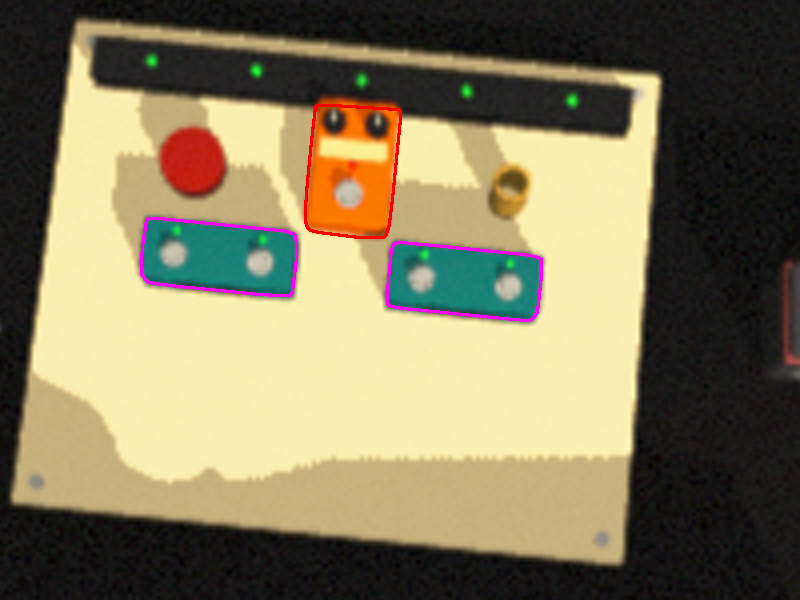

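View pics/m_scene13.png

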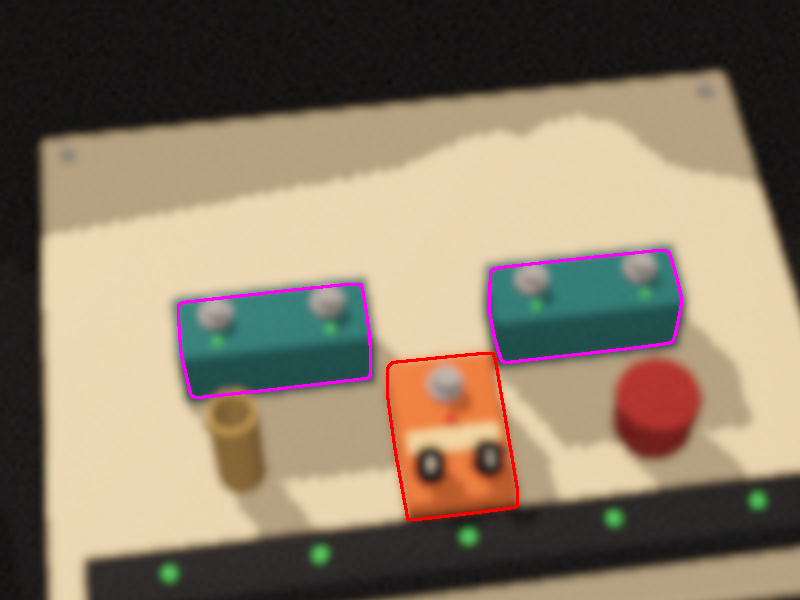

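Both views show the nose against the rail and the pedal square to it. The bystanders appear at the same pixels as in the first pictures, and the arm is clear.

```bash
python3 st.py; python3 -c "
from station import ctrl
print(ctrl.close_job())"
```

```text
t 14.85 [0.4693 0.4422 0.2181] deck-frame tool [-1.68e-01  4.19e-01  3.00e-04] F [0.13 0.68 0.19]
the job is handed in; nothing more can be done
None
```

I pushed the pedal nose first through the gap and up against the power rail, and handed the job in at about 15 s; no verdict was reported. I used two slightly parted fingers low on the heel, never gripping or lifting it. At the rail, the wrist force rose to about 7 N and the fingers stopped where the geometry said they should. I then backed off, raised the gripper and moved it well to the left.

**Last checks (top view):**
- **Angle:** the pedal is square to the board within about 0.001 rad; the scene camera says 0.014 rad.
- **Side offset:** it is about 1 mm off the gap's centre line.
- **Nose:** in both pictures it rests against the rail.
- **Other objects:** the slide, tin, synth and amp look the same in the pictures as at the start.

**Checks that disagreed:**
- **Pedal position along the board:** the outline fits came out 1–4 mm short of the rail. The pedal's outline in the top view was clipped at the nose, so I relied on the contact force and the pictures.
- **Box fit in the scene camera:** it matched the boxes poorly (about 0.79 overlap), so I took the board's pose from the top and wrist views.
- **Point detections:** the tin detection in the last scene picture landed on the synth, and the top-view nose and heel points were up to about 1 cm off. I did not use them.

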